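# Cordless handset back on its charging dock

### The arm

A 6-joint arm with a two-finger parallel gripper is mounted at the origin on the work surface; the furniture and walls round the work are solid. World frame = base frame: x ahead of the robot, y to its left, z up, the work surface at z = 0. Lengths are in mm, angles in rad, forces in N, time in s.
With the tool pointing down it reaches from about 275 to 850 mm from the base axis. Payload 5.2 kg.
Tool frame: the origin (TCP) lies midway between the tips of the shut fingers; the grasp point (between the pads) lies 19 mm behind it; z points along the fingers, y is the line along which they close (so a half turn about z gives the same grasp; the last joint's range is limited). The gripper opens to 85 mm and grips with 20 to 120 N. Pads are 22 mm wide; open, the fingers measure 114 mm over their backs; the gripper's body (76 mm by 85 mm) begins 54 mm behind the grasp point. The pads swing forward as they close: fully open they stand 13 mm farther back than shut.
Start: joints at [1.043, 0.259, 1.535, -0, 1.348, -0.203], TCP at [175.494, 521.255, 231.31] pointing down, gripper open.
Joint ranges: [-3.14, 3.14], [-0.91, 2.08], [0.19, 2.58], [-1.22, 4.36], [0.22, 2.71], [-3.12, 3.12]. Speed limits (rad/s): [2.57, 2.57, 3.14, 3.14, 3.14, 3.14].

### API

Orientations are given as a unit quaternion [x, y, z, w].
In Python, from workcell import robot gives the robot as it stands. The module is installed in compiled form; this text tells all that it offers. Calls block until the motion is done:
- robot.move_ptp(position, orientation): joint-space move of the TCP to a pose.
- robot.move_linear(position, vel=150, attitude=None, force_limit=None): straight line of the TCP; attitude=None keeps the orientation; vel is the mean speed in mm/s. With force_limit (N) it stops when the force on the tool has changed by that much, and returns True; else False.
- robot.move_joints(angles): joint-space move.
- robot.gripper_to(opening, effort=None): finger opening in mm; effort is the grip in N (None keeps the last); returns when the fingers have stopped.
- robot.dwell(seconds).
- robot.ik(position, orientation): joint angles nearest the present ones, or None.
- robot.state(): the state.
- robot.get_image(name): name is "scene" or "side" or "wrist"; returns a dict with "pixels" (480x640x3 uint8, blue, green, red), "fx", "fy", "cx", "cy" (pixels), "R" (3x3) and "t" (3): a world point X has camera coordinates R X + t. Camera axes: x right, y down, z forward; pixel columns grow to the right and rows downward; lengths in mm; the calibration is good to about 2 mm. The wrist camera is an equidistant fisheye: a pixel r from the principal point sees the ray r / f radians off the axis. A picture is of the moment at which its call begins. There is no depth.
A pose or a line that the arm cannot do raises robot.Unreachable and nothing moves.
- robot.job_done(): hands the job in; it is judged then, once.
Trained networks look in the newest picture that a camera, given by its name, has taken for a name from the list of things; names that differ only in an ending like _2 or _b are one class to them, and where a whole thing is asked for, a point or a joint stands for the part that bears it (a point fixed in the world has none). Each returns a list of dicts, best first, with "p" (0 to 1); they miss things now and then, are a little off and sometimes report something else, mostly with a low value. They report only what shows in the picture. A call takes as long as a camera call.
- robot.look_for(camera, label): "bbox" ([left, top, right, bottom] in pixels, round what is visible of it).
- robot.outline_of(camera, label): "pixels" (480x640 bool, what is visible of it) and "bbox" ([left, top, right, bottom] in pixels, round what is visible of it).
The state is a dict: "time_s": time; "qpos": joint angles; "qvel": joint speeds; "joint_torque": joint torques, N m; "tool_pos": TCP position; "tcp_rot": TCP orientation; "force": force on the tool from outside, world axes, zero at the start; "wrist_torque": the same for the moment, N m; "gripper_width": finger opening in mm; "grasp_force": force on a finger pad.
Only numpy, scipy, OpenCV 4.12 (cv2) and the standard library are available. Lean on these libraries where they do the work, as an engineer would, in place of code of your own. Each camera call takes 0.05 s, during which the arm holds its last target. There are 200 camera calls.

### The job

The cordless handset has been left lying on its face. Put it back on its sloping charging dock: head up, keypad to the front, leaning flat against the back rest between the cheeks, and press it down until the stiff contact shoe in the seat is fully home. Leave the other things on the desk where they are.

Things in the scene. Friction and masses are not known exactly. Their poses are not given: they have to be found in the camera images.
- handset: Cordless handset, 160 mm long, 50 wide, 28 thick, about 0.16 kg; black back, grey face with display and keys; antenna stub on the head (16 long, 11 thick). Starts face down; the desk at x 0.36..0.54, y -0.48..-0.27 is otherwise free. Origin: middle of the face; +x to the head, +z out of the back, y across. Grip it across the 50 mm width, slanted too; it stands upright on its flat foot.
- handset_foot (a point): Centre of the handset's flat foot end, 80 mm from the middle, 14 mm in from the face; axes as the handset's. Two brass charging strips lie in this end.
- handset_keys (a point): Middle of the handset's keypad side (the face), the same point and axes as the handset's origin.
- dock: Charging dock, black cradle, grey foot 126 x 90 mm, fixed; origin under it on the desk. Front is -x, y across, z up. Back rest 60 mm wide leans 30 degrees back (away from the front), top 0.15 m above the desk, strut behind. A paper tray and a pack between handset and dock are up to 0.12 m high; a cord hangs down to the desk near x=0.52, y=0.21.
- dock_seat (a point): Where the centre of the handset's foot end belongs, 52 mm above the desk. +z up the slope (30 degrees back from upright), +x into the back rest, y across. Floor at z=0 under it; back rest's face at x=+14 mm, up to z=110; front lip from x=-19 to -24 mm, up to z=16; cheeks from y=28 to 33 mm on both sides, up to z=40, with flared tops to z=50 and 37 mm out.
- contact_shoe (a joint): Slide (m) of the grey contact shoe, 18 x 36 mm, in the middle of the seat floor: 0 = up, standing 8.5 mm over the floor (starts at 0 to 2 mm); 0.008 = fully down at its stop. It is stiff (about 5 N, more than the handset's weight) and stays where it is pushed; push along the slope, -z of dock_seat. The fixed floor takes over behind it.
- glue_stick: Glue stick, 24 mm across, 82 tall, standing; a bystander. Origin under it.
- knob_stamp: Rubber stamp with a round clear knob, 30 x 30 x 90 mm, standing; a bystander. Origin under it.
- stamp_pad: White stamp pad, 71 x 106 x 15 mm, lying shut; a bystander. Origin under it.
- small_box: White card gift box, 66 x 74 x 70 mm; a bystander. Origin under it.
- block_stamp: Flat wooden rubber stamp, 51 x 19 x 83 mm, standing; a bystander. Origin under it.

How it is judged:
By the outcome, as a careful person would: the job done as asked, in the order asked, and still so for the second after the job is handed in, with the robot touching nothing.
It also fails if it takes over 61 s, if anything falls off the work surface, if the arm or the gripper's body presses on something with over 40 N, if the wrist force passes 120 N, or if a joint passes its speed limit or range.

## Working session

There is one attempt and no reset: what is moved stays moved. The work goes in short steps, each a Python script; the robot and the scene stay as the last script left them, time stands still between calls to the robot, and variables do not carry over. Pictures are saved under pics/ and viewed, at most 10 in all, crops included, and the job is handed in when it is done.

```bash
mkdir -p pics; cat > h.py <<'E'
from workcell import robot
import numpy as np, cv2
from scipy.spatial.transform import Rotation as Rn
def ray(im,u,v,fish=False):
    R=np.array(im["R"]);t=np.array(im["t"]);c=-R.T@t
    x=(u-im["cx"])/im["fx"];y=(v-im["cy"])/im["fy"]
    if fish:
        r=np.hypot(x,y);s=np.sin(r)/r if r>1e-9 else 1.;d=np.array([x*s,y*s,np.cos(r)])
    else: d=np.array([x,y,1.])
    return c,R.T@d
def onz(im,u,v,z,fish=False):
    c,d=ray(im,u,v,fish);return c+d*(z-c[2])/d[2]
def proj(im,X):
    p=np.array(im["R"])@np.array(X,float)+np.array(im["t"]);return np.array([im["fx"]*p[0]/p[2]+im["cx"],im["fy"]*p[1]/p[2]+im["cy"]])
E
python3 - <<'E'
from h import *
for n in("scene","side"):
    im=robot.get_image(n);cv2.imwrite(f"pics/{n}0.png",im["pixels"])
    R=np.array(im["R"]);print(n,-R.T@np.array(im["t"]),R[2],im["fx"])
    for l in("handset","dock","contact_shoe"):
        for o in robot.look_for(n,l)[:2]:print(l,o)
print(robot.state())
E
```

```text
scene [   84.02159392 -1079.93909565   640.71737561] [ 0.38291299  0.78139131 -0.49275274] 485.4638473682798
handset {'bbox': [312.7, 287.2, 343.4, 344.9], 'p': 0.66}
dock {'bbox': [292.0, 175.6, 338.7, 233.8], 'p': 0.79}
side [410.70746166 562.00188196 664.5057503 ] [ 0.14713769 -0.75669069 -0.63700055] 436.8087010666802
handset {'bbox': [360.5, 198.3, 395.5, 224.3], 'p': 0.74}
handset {'bbox': [314.8, 366.7, 363.6, 435.3], 'p': 0.3}
dock {'bbox': [228.3, 263.7, 304.1, 346.4], 'p': 0.77}
contact_shoe {'bbox': [271.4, 302.4, 280.8, 315.8], 'p': 0.46}
{'time_s': 0.4, 'qpos': array([ 1.04320977e+00,  2.58695915e-01,  1.53513084e+00, -2.76134764e-05,
        1.34799405e+00, -2.02786971e-01]), 'qvel': array([-0.00027309, -0.00098509, -0.00173372,  0.00117831,  0.00168155,
        0.00024442]), 'joint_torque': array([-5.06858651e-04, -4.45429444e+01, -2.90494734e+01, -1.78260410e-05,
        4.03805388e-03, -4.70078760e-05]), 'tool_pos': array([175.46505286, 521.19740538, 231.20547002]), 'tcp_rot': array([ 1.61683871e-01,  9.86842598e-01, -1.11362627e-04, -2.81622216e-05]), 'force': array([ 0.04681474,  0.26442879, -0.83516299]), 'wrist_torque': array([ 0.01596599,  0.03356041, -0.01067013]), 'grasp_force': 0.0, 'gripper_width': 85.151481093755}
```

View pics/scene0.png

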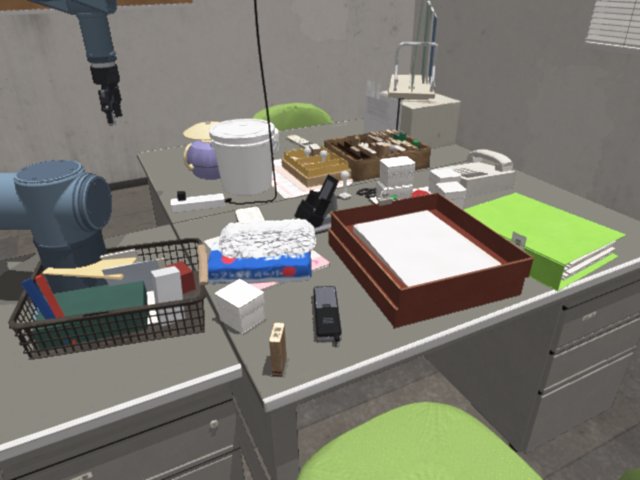

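View pics/side0.png

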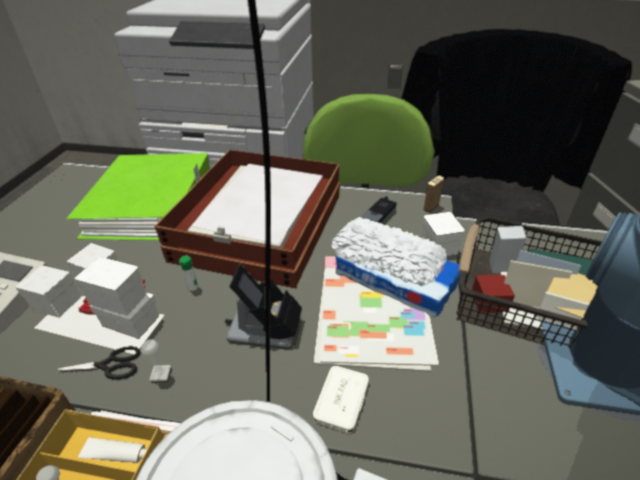

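The scene camera shows the handset at (312–343, 287–345), with its antenna at about (337,341), pointing toward the camera. The dock is at (292–338, 176–234). In the side view the dock is at (228–304, 264–346), and the cord crosses in front of it.

```bash
python3 - <<'E'
from h import *
a=robot.get_image("scene");b=robot.get_image("side")
print("hs",onz(a,327,314,20),"ant",onz(a,337.5,341,14), "side hs",onz(b,378,211,20))
print("dock base centre?",onz(b,264,333,10),onz(a,310,222,10))
print("cord bottom",onz(a,272,200,0),onz(b,268,400,0), [onz(b,268,v,0) for v in (380,420)])
def dn(yaw): return Rn.from_euler('z',yaw)*Rn.from_euler('x',np.pi)
for p,y in(((200,300,330),0),((330,0,340),0),((430,-330,330),0)):
    for y in (-1.57,0,1.57): print(p,y,robot.ik(list(p),dn(y).as_quat()))
m=cv2.resize(a["pixels"][160:360,200:400],(600,600),interpolation=cv2.INTER_CUBIC)
cv2.imwrite("pics/c1.png",m)
E
```

```text
hs [ 442.9149498  -368.53363639   20.        ] ant [ 426.19567474 -445.55820541   14.        ] side hs [ 443.48613169 -369.37651561   20.        ]
dock base centre? [624.30358488  55.5820435   10.        ] [597.90494373  41.01461893  10.        ]
cord bottom [564.92398004 253.96512573   0.        ] [ 5.80881042e+02  1.84597686e+02 -1.13686838e-13] [array([591.42636111, 147.31318293,   0.        ]), array([571.12690387, 219.08485693,   0.        ])]
(200, 300, 330) -1.57 [ 0.67043518 -0.15404741  1.73746795  0.          1.55817212 -2.4719538 ]
(200, 300, 330) 0 [ 6.70435177e-01 -1.54047409e-01  1.73746795e+00 -4.44089210e-16
  1.55817212e+00  2.24123150e+00]
(200, 300, 330) 1.57 [ 6.70435177e-01 -1.54047409e-01  1.73746795e+00 -4.44089210e-16
  1.55817212e+00  6.71231504e-01]
(330, 0, 340) -1.57 [-3.42409380e-01 -2.19736849e-01  1.76439924e+00 -4.44089210e-16
  1.59693026e+00  2.79838695e+00]
(330, 0, 340) 0 [-3.42409380e-01 -2.19736849e-01  1.76439924e+00 -4.44089210e-16
  1.59693026e+00  1.22838695e+00]
(330, 0, 340) 1.57 [-0.34240938 -0.21973685  1.76439924  0.          1.59693026 -0.34161305]
(430, -330, 330) -1.57 [-8.60437349e-01  1.97529633e-01  1.37633911e+00 -4.44089210e-16
  1.56772391e+00  2.28035898e+00]
(430, -330, 330) 0 [-8.60437349e-01  1.97529633e-01  1.37633911e+00 -4.44089210e-16
  1.56772391e+00  7.10358978e-01]
(430, -330, 330) 1.57 [-0.86043735  0.19752963  1.37633911  0.          1.56772391 -0.85964102]
```

View pics/c1.png

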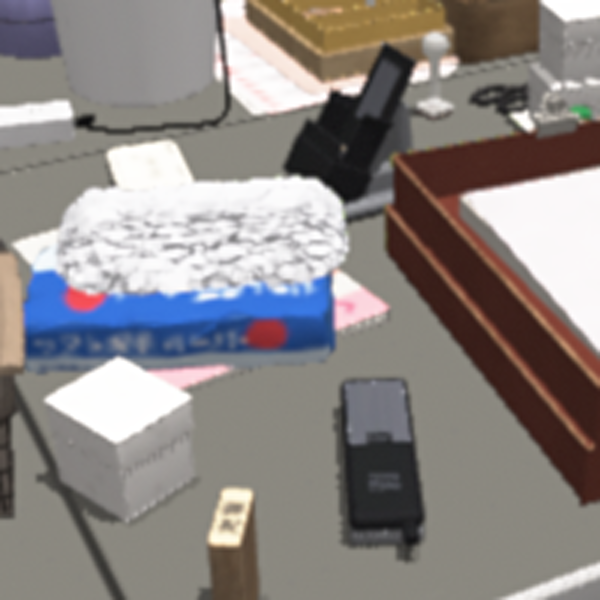

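The crop shows the handset's foot end at (375,385) and its head at (390,520), pointing toward -y. The antenna is at (412,545). The dock leans toward +x. Next I'll move over both, keeping clear of the cord, and look from close by.

```bash
cat >> h.py <<'E'
def dn(yaw): return Rn.from_euler('z',yaw)*Rn.from_euler('x',np.pi)
E
python3 - <<'E'
from h import *
import pickle
q=dn(1.57).as_quat()
robot.move_ptp([200,300,330],q)
robot.move_ptp([450,10,340],q)
d={}
for n,p in(("dock",None),("hs",[430,-330,300])):
    if p: robot.move_ptp(p,q)
    im=robot.get_image("wrist");
    cv2.imwrite(f"pics/w_{n}.png",im["pixels"])
    for l in(("dock","contact_shoe") if n=="dock" else ("handset","small_box","block_stamp")):
        o=robot.outline_of("wrist",l); print(l,[(x["p"],x["bbox"]) for x in o[:2]])
        if o:d[l]=o[0]["pixels"]
    d[n]={k:v for k,v in im.items()}
    R=np.array(im["R"]);print(-R.T@np.array(im["t"]),R[2],im["fx"],im["cx"],im["cy"])
pickle.dump(d,open("d.pkl","wb"));s=robot.state();print(s["time_s"],s["tool_pos"])
E
```

```text
dock [(0.89, [401.8, 148.7, 529.7, 223.4])]
contact_shoe [(0.52, [439.6, 172.3, 449.4, 195.5])]
[450.61187522  75.32386486 482.40988583] [-1.45207339e-04 -2.58484296e-01 -9.66015449e-01] 371.64829954431775 314.6913505775498 241.8113128169399
handset [(0.88, [287.0, 152.3, 376.7, 293.1])]
small_box [(0.82, [141.5, 116.9, 232.2, 206.2])]
block_stamp [(0.98, [206.3, 271.3, 232.3, 313.8])]
[ 431.13943124 -264.57984881  442.91414025] [ 8.66347454e-04 -2.58899941e-01 -9.65903758e-01] 371.64829954431775 314.6913505775498 241.8113128169399
4.525 [ 430.62550047 -328.85534282  300.47227563]
```

View pics/w_dock.png

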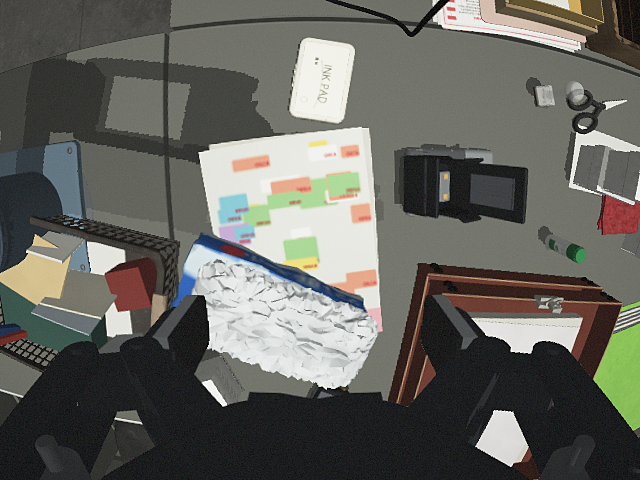

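View pics/w_hs.png

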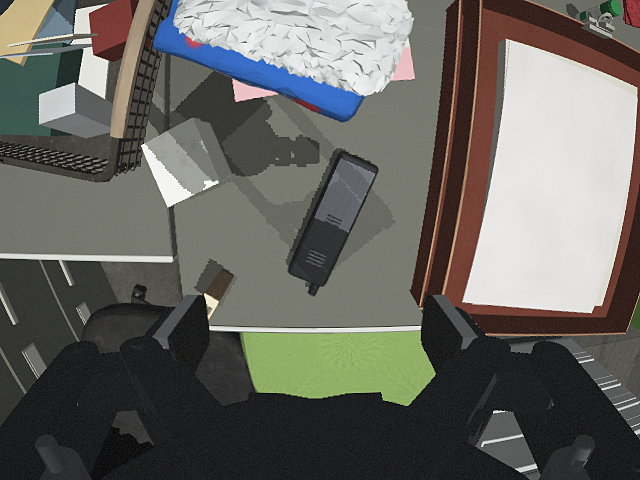

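```bash
cat >> h.py <<'E'
def projf(im,X):
    p=np.asarray(X,float)@np.array(im["R"]).T+np.array(im["t"]);r=np.hypot(p[:,0],p[:,1]);th=np.arctan2(r,p[:,2])
    return np.c_[im["cx"]+im["fx"]*th*p[:,0]/r,im["cy"]+im["fy"]*th*p[:,1]/r]
def box(x0,x1,y0,y1,z0,z1): return np.array([[a,b,c] for a in(x0,x1) for b in(y0,y1) for c in(z0,z1)],float)
def fit(im,mask,parts,x0,S=4):
    from scipy.optimize import minimize
    M=cv2.resize(mask.astype(np.uint8),None,fx=S,fy=S,interpolation=cv2.INTER_NEAREST)
    def f(v):
        A=np.zeros_like(M);R=Rn.from_euler('z',v[2]).as_matrix()
        for P in parts:
            u=projf(im,P@R.T+[v[0],v[1],0]);cv2.fillConvexPoly(A,cv2.convexHull(np.round((u+.5)*S).astype(np.int32)),1)
        return 1-(A&M).sum()/(A|M).sum()
    sim=np.array([x0]+[np.array(x0)+e for e in np.diag([12,12,.15])])
    r=minimize(f,x0,method="Nelder-Mead",options=dict(initial_simplex=sim));return r.x,1-r.fun
HS=[box(-80,80,-25,25,0,28)]   # x to head, z up (back)
E
python3 - <<'E'
from h import *
import pickle
d=pickle.load(open("d.pkl","rb"))
im=d["hs"];m=d["handset"]
k=np.ones((9,9),np.uint8);mb=cv2.morphologyEx(m.astype(np.uint8),cv2.MORPH_OPEN,np.ones((11,11),np.uint8))
for w in(m,mb):
    print("handset",fit(im,w,HS,[440,-370,-1.8]))
print("ant",onz(im,313,291,14,True))
im=d["dock"]
S=Rn.from_euler('y',30,degrees=True).as_matrix()
t=lambda b,o=np.array([0,0,52.]):b@S.T+o
for xo in(0,-10,-20):
  o=np.array([xo,0,52.])
  P=[box(-63,63,-45,45,0,12),t(box(14,22,-30,30,-5,112),o),t(box(-24,-19,-33,33,-5,16),o),t(box(-24,16,28,33,-5,40),o),t(box(-24,16,-33,-28,-5,40),o),t(box(-24,16,-33,33,-8,0),o)]
  v,s=fit(im,d["dock"] if 0 else d["dock"] and None,P,[600,45,0]) if 0 else fit(im,pickle.load(open("d.pkl","rb")).get("dockm",np.zeros((480,640),bool)),P,[600,45,0]) if "dockm" in d else (None,None)
  print(xo,v,s)
c=cv2.resize(im["pixels"][135:235,390:540],(800,533),interpolation=cv2.INTER_CUBIC);cv2.imwrite("pics/cd.png",c)
print("shoe",onz(im,444.5,184,59,True),"top rest",onz(im,527,167,143,True),onz(im,524,222,143,True),"lip",onz(im,405,157,78,True),onz(im,403,217,78,True))
E
```

```text
handset (array([ 451.10323372, -352.37727962,   -1.98756533]), np.float64(0.9429984488003385))
handset (array([ 451.33713817, -352.0608583 ,   -1.9859045 ]), np.float64(0.9503691676112864))
ant [ 429.42049861 -443.01456908   14.        ]
0 None None
-10 None None
-20 None None
shoe [604.76739567  33.21151526  59.        ] top rest [666.66973327  63.44531259 143.        ] [669.10698016   6.01998078 143.        ] lip [549.87437717  63.75390346  78.        ] [550.25908787  -3.83847261  78.        ]
```

View pics/cd.png

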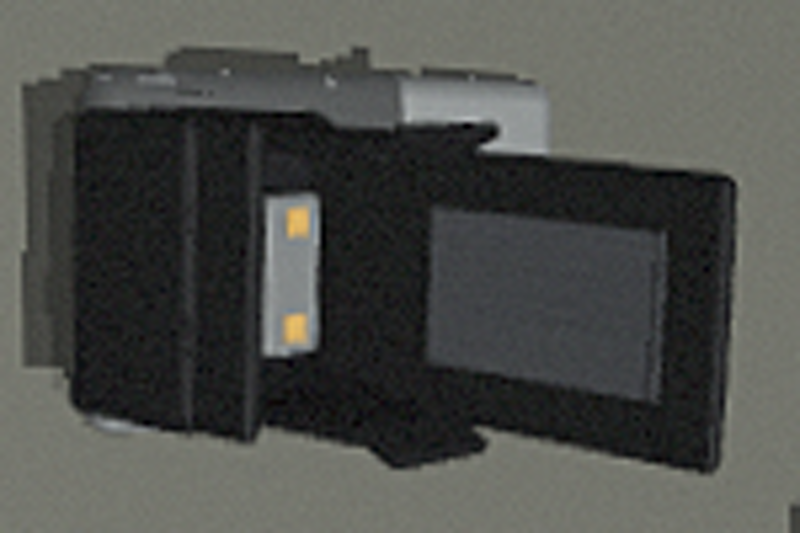

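```bash
python3 - <<'E'
from h import *
import pickle
from scipy.optimize import least_squares
d=pickle.load(open("d.pkl","rb"));im=d["dock"]
S=Rn.from_euler('y',30,degrees=True).as_matrix()
pts=np.array([[14,30,110],[14,-30,110],[9,18,7.5],[9,-18,7.5],[-19,33,16],[-19,-33,16]],float)
px=np.array([[735,176],[717,472],[320,193],[318,352],[252,125],[250,438]])/5.333+[390,135]
W=lambda v:(pts@S.T)@Rn.from_euler('z',v[2]).as_matrix().T+[v[0],v[1],52]
for sel in(slice(0,6),slice(0,4)):
    r=least_squares(lambda v:(projf(im,W(v))-px)[sel].ravel(),[600,35,0]);print(r.x,r.fun.round(1))
v=r.x
# IK feasibility
H0=np.array([451.2,-352.2]);yaw=-1.987
Rlie=Rn.from_euler('z',yaw)      # handset axes, lying
def tool(Rh,ax,sgn):             # ax in handset coords (tool z), tool y = sgn*handset y
    z=np.array(ax,float);z/=np.linalg.norm(z);y=np.array([0,sgn,0.]);x=np.cross(y,z)
    return Rh*Rn.from_matrix(np.c_[x,y,z])
def stand(psi): # back normal points along world yaw psi, head up
    zz=np.array([np.cos(psi),np.sin(psi),0]);xx=np.array([0,0,1.]);return Rn.from_matrix(np.c_[xx,np.cross(zz,xx),zz])
f=lambda a:None if a is None else np.round(a,2)
for al in(30,38,45):
  a=np.radians(al);ax=[-np.sin(a),0,-np.cos(a)]
  for sg in(1,-1):
    print("lie",al,sg,f(robot.ik(list(H0)+[25],tool(Rlie,ax,sg).as_quat())))
    for ps in(0,30,60,90,120,150,180,-30,-60):
        q=robot.ik([450,-360,110],tool(stand(np.radians(ps)),ax,sg).as_quat())
        if q is not None: print("  stand psi",ps,f(q))
dk=v[2];Rs=Rn.from_euler('z',dk)*Rn.from_euler('y',30,degrees=True)
Rh=Rs*Rn.from_matrix(np.array([[0,0,1],[0,1,0],[1,0,0]]).T) if 0 else Rs*Rn.from_matrix(np.c_[[0,0,1],[0,-1,0],[1,0,0]])
sp=np.array([v[0],v[1],52])
for be in(30,45,60,75):
  b=np.radians(be);ax=[-np.sin(b),0,np.cos(b)]
  for sg in(1,-1):
    print("dock",be,sg,f(robot.ik(sp+Rs.apply([0,0,115]),tool(Rh,ax,sg).as_quat())),f(robot.ik(sp+Rs.apply([0,0,200]),tool(Rh,ax,sg).as_quat())),
      {ps:robot.ik([450,-360,115],tool(stand(np.radians(ps)),ax,sg).as_quat()) is not None for ps in(-60,-30,0,30,60,90,120)})
E
```

```text
[6.01396345e+02 3.01039774e+01 4.38162977e-02] [-1.8 -0.8 -1.5  0.7 -0.6 -0.1 -0.7 -0.4  2.4  1.   2.1 -0.6]
[6.02954324e+02 2.99297891e+01 4.57720233e-02] [-0.7 -0.6 -0.3  0.8  0.5  0.1  0.5 -0.3]
lie 30 1 [-1.11  0.67  1.57  0.41  1.29 -0.89]
  stand psi 0 [-0.58  1.02  0.92 -0.57  2.08  0.95]
  stand psi 30 [-0.43  0.87  1.26 -0.8   1.73  0.8 ]
  stand psi 60 [-0.34  0.7   1.66 -1.07  1.33  0.78]
  stand psi 120 [-0.67  0.42  2.41  3.62  0.76  1.4 ]
  stand psi 150 [-1.25  0.4   2.49  2.29  0.87  1.79]
  stand psi 180 [-1.48  0.47  2.23  1.4   1.06  2.08]
  stand psi -30 [-0.75  1.11  0.73 -0.27  2.32  1.27]
  stand psi -60 [-0.93  1.09  0.78  0.14  2.31  1.72]
lie 30 -1 [-1.11  0.67  1.57  0.41  1.29  2.25]
  stand psi 0 [-0.58  1.02  0.92 -0.57  2.08 -2.19]
  stand psi 30 [-0.43  0.87  1.26 -0.8   1.73 -2.34]
  stand psi 60 [-0.34  0.7   1.66 -1.07  1.33 -2.37]
  stand psi 120 [-0.67  0.42  2.41  3.62  0.76 -1.74]
  stand psi 150 [-1.25  0.4   2.49  2.29  0.87 -1.35]
  stand psi 180 [-1.48  0.47  2.23  1.4   1.06 -1.06]
  stand psi -30 [-0.75  1.11  0.73 -0.27  2.32 -1.87]
  sta
[... 2632 characters left out ...]
, -30: True, 0: True, 30: True, 60: True, 90: True, 120: True}
dock 60 1 [-0.12  0.51  1.35  0.    1.28  1.41] [-0.11  0.54  1.12  0.    1.48  1.42] {-60: True, -30: True, 0: True, 30: True, 60: True, 90: True, 120: True}
dock 60 -1 [-0.12  0.51  1.35  0.    1.28 -1.74] [-0.11  0.54  1.12  0.    1.48 -1.73] {-60: True, -30: True, 0: True, 30: True, 60: True, 90: True, 120: True}
dock 75 1 [-0.1   0.69  1.08 -0.04  1.64  1.43] [-0.09  0.74  0.8  -0.04  1.86  1.43] {-60: True, -30: True, 0: True, 30: True, 60: True, 90: True, 120: True}
dock 75 -1 [-0.1   0.69  1.08 -0.04  1.64 -1.71] [-0.09  0.74  0.8  -0.04  1.86 -1.71] {-60: True, -30: True, 0: True, 30: True, 60: True, 90: True, 120: True}
```

The dock fits well: seat at about (602, 30), yaw 0.045, residuals under 1 px. The handset is at (451, −352), yaw −1.987, and its head points to −y. My plan has three stages:
1. Grip it slanted and stand it upright.
2. Re-grip from the face side.
3. Dock it.

```bash
cat >> h.py <<'E'
def tool(Rh,ax,sgn):
    z=np.array(ax,float);z/=np.linalg.norm(z);y=np.array([0,sgn,0.]);return Rh*Rn.from_matrix(np.c_[np.cross(y,z),y,z])
def stand(psi):
    zz=np.array([np.cos(psi),np.sin(psi),0]);xx=np.array([0,0,1.]);return Rn.from_matrix(np.c_[xx,np.cross(zz,xx),zz])
FOOT=np.array([-80,0,14.])
def st(*k):
    s=robot.state();print(round(s["time_s"],1),s["tool_pos"].round(1),"F",s["force"].round(1),"w",round(s["gripper_width"],1),"g",round(s["grasp_force"],1),*k);return s
PSI=np.radians(20)
E
cat > p1.py <<'E'
from h import *
H=np.array([451.2,-352.2,0]);R0=Rn.from_euler('z',-1.987)
a=np.radians(40);ax=np.array([-np.sin(a),0,-np.cos(a)]);g=np.array([10,0,22.5]);tc=g+19*ax
T=tool(R0,ax,1);q=T.as_quat()
pt=H+R0.apply(tc);back=-T.apply([0,0,1])
robot.move_ptp(pt+back*90,q)
st(robot.move_linear(pt,vel=90,force_limit=10))
im=robot.get_image("wrist");cv2.imwrite("pics/g1.png",im["pixels"])
robot.gripper_to(40,effort=50);st("gripped")
robot.move_linear(pt+[0,0,180],vel=150);st("up")
im=robot.get_image("side")
print(robot.look_for("wrist","handset")[:1])
im=robot.get_image("wrist");cv2.imwrite("pics/g2.png",im["pixels"])
cv2.imwrite("pics/g12.png",cv2.resize(np.hstack([cv2.imread("pics/g1.png"),im["pixels"]]),(800,300)))
E
python3 p1.py
```

```text
6.6 [ 452.2 -350.9    8.3] F [ 0.6 -0.4  0.4] w 85.2 g 0.0 False
7.1 [ 452.1 -350.7    8.3] F [-1.1 -1.6  2.8] w 49.2 g 52.2 gripped
8.5 [ 451.8 -349.8  187. ] F [ 0.2 -0.  -1.6] w 49.2 g 51.8 up
[{'bbox': [242.1, 136.4, 379.1, 395.5], 'p': 0.76}]
```

View pics/g12.png

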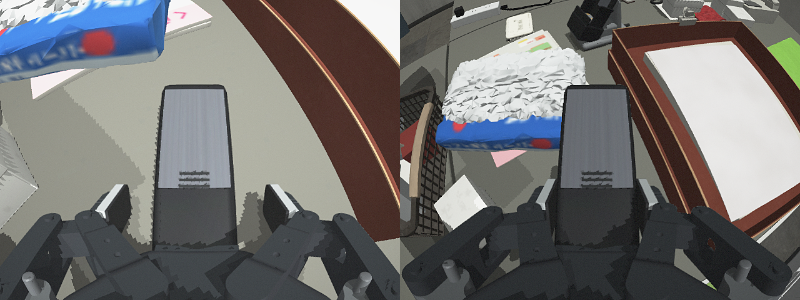

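The wrist view shows the handset held square between the pads, with its foot end forward at (592,88). It hasn't rotated in the grip, so I'll stand it up now.

```bash
cat > p2.py <<'E'
from h import *
a=np.radians(40);ax=np.array([-np.sin(a),0,-np.cos(a)]);tc=np.array([10,0,22.5])+19*ax
Rs=stand(PSI);T=tool(Rs,ax,1);q=T.as_quat()
f=np.array([440,-375,0.]);pt=f+Rs.apply(tc-FOOT)
robot.move_ptp(pt+[0,0,110],q)
robot.move_linear(pt+[0,0,12],vel=150);st("above")
print(robot.move_linear(pt+[0,0,-8],vel=20,force_limit=6));s=st("down")
print("dz",s["tool_pos"][2]-pt[2])
robot.gripper_to(85);st("open")
b=-T.apply([0,0,1])
p=np.array(robot.state()["tool_pos"])
robot.move_linear(p+b*110,vel=200)
# tool-down look over it
robot.move_ptp([380,-330,330],dn(np.pi/2).as_quat())
o=robot.outline_of("wrist","handset");
im=robot.get_image("wrist");cv2.imwrite("pics/s1.png",im["pixels"])
sd=robot.get_image("side");sc=robot.get_image("scene")
import pickle;pickle.dump(dict(im=im,m=o[0]["pixels"] if o else None),open("s.pkl","wb"))
print([(x["p"],x["bbox"]) for x in o[:2]],robot.look_for("scene","handset")[:1],robot.look_for("side","handset")[:1]);st()
c=sc["pixels"][210:350,230:430];cv2.imwrite("pics/s12.png",np.hstack([cv2.resize(im["pixels"],(533,400)),cv2.resize(c[:,67:],(267,280)) if 0 else cv2.resize(c,(266,400))]))
E
python3 p2.py
```

```text
10.8 [ 434.6 -377.5   90.5] F [ 1.5 -0.4 -1.9] w 49.2 g 51.9 above
True
11.4 [ 434.  -377.1   79. ] F [-0.3  0.3  4.9] w 49.1 g 52.5 down
dz 1.2551534621577929
11.9 [ 433.9 -376.6   77.8] F [ 0.1  0.1 -0.7] w 85.0 g 0.0 open
[(0.9, [248.5, 135.7, 383.4, 397.1])] [{'bbox': [311.3, 256.1, 339.8, 330.2], 'p': 0.66}] [{'bbox': [369.8, 151.9, 389.2, 223.4], 'p': 0.71}]
14.4 [ 380.3 -330.   329.4] F [ 0.9 -0.7 -0.1] w 85.0 g 0.0
```

View pics/s12.png

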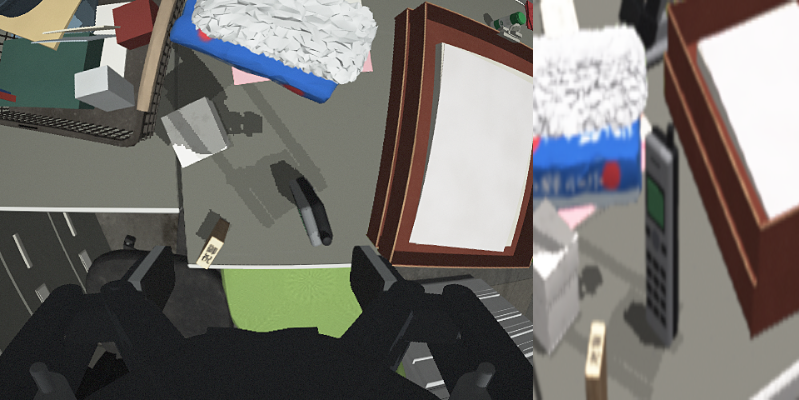

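The handset is standing upright at about (312,210) in the wrist view, keypad side toward the robot. I'll refit its pose and then re-grip from the face side.

```bash
python3 - <<'E'
from h import *
im=robot.get_image("wrist");o=robot.outline_of("wrist","handset");print(o[0]["p"],o[0]["bbox"])
m=o[0]["pixels"]
P=[box(-14,14,-25,25,0,160),box(-5.5,5.5,-22,-11,160,176)]
for y0 in(.35,.1,.6):
  for s in(1,-1):
    P[1]=box(-5.5,5.5,*sorted((-22*s,-11*s)),160,176)
    print(y0,s,fit(im,m,P,[440,-375,y0]))
b=o[0]["bbox"];v,_=fit(im,m,P[:1],[440,-375,.35]);print(v)
vis=im["pixels"].copy()
u=projf(im,box(-14,14,-25,25,0,160)@Rn.from_euler('z',v[2]).as_matrix().T+[v[0],v[1],0])
for p in u: cv2.circle(vis,tuple(int(x) for x in p.round()),2,(0,0,255),-1)
cv2.imwrite("pics/s3.png",cv2.resize(vis[160:310,320:420],(400,600)))
E
```

```text
0.76 [345.8, 213.9, 397.5, 295.4]
0.35 1 (array([ 4.39068525e+02, -3.73536166e+02,  3.94335898e-01]), np.float64(0.8991476941039113))
0.35 -1 (array([ 4.40298187e+02, -3.76535787e+02,  3.82076125e-01]), np.float64(0.9121447028423773))
0.1 1 (array([ 4.39283332e+02, -3.74295513e+02,  3.94677263e-01]), np.float64(0.8980909535908254))
0.1 -1 (array([ 4.39998840e+02, -3.76308064e+02,  3.79059427e-01]), np.float64(0.9130125284738041))
0.6 1 (array([ 4.39190571e+02, -3.74174766e+02,  3.87636904e-01]), np.float64(0.8998132586367881))
0.6 -1 (array([ 4.40142237e+02, -3.76359943e+02,  3.85106221e-01]), np.float64(0.9129567633022295))
[ 4.40298187e+02 -3.76535787e+02  3.82076125e-01]
```

View pics/s3.png

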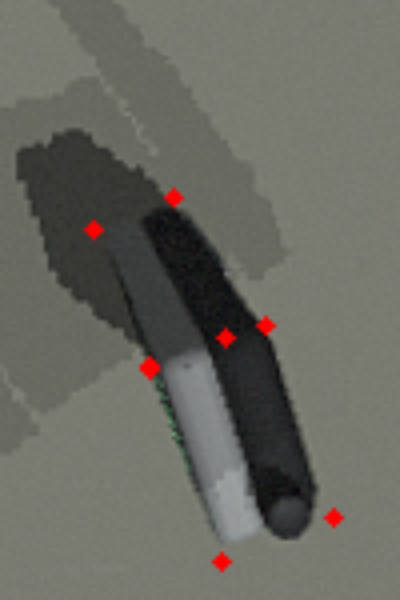

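The handset stands at (440,−376), yaw about 0.37. The model corners match the picture, and the antenna at (290,510) is on the back side. Next is the re-grip, then the move to hover over the dock.

```bash
cat >> h.py <<'E'
BE=np.radians(65);AX2=np.array([-np.sin(BE),0,np.cos(BE)]);TC2=np.array([52,0,11.])+19*AX2
DK=[602.6,30.0,0.045]
RS=Rn.from_euler('z',DK[2])*Rn.from_euler('y',30,degrees=True)
RH=RS*Rn.from_matrix(np.c_[[0,0,1],[0,-1,0],[1,0,0]])
SEAT=np.array([DK[0],DK[1],52.])
QD=tool(RH,AX2,1).as_quat()
def at(x,y,z): return SEAT+RS.apply([x,y,z])+RH.apply(TC2-FOOT)  # TCP with foot centre at seat coords
E
cat > p3.py <<'E'
from h import *
f=np.array([440.1,-375.9,0]);Rs=stand(0.365);T=tool(Rs,AX2,1);q=T.as_quat()
pt=f+Rs.apply(TC2-FOOT);b=-T.apply([0,0,1])
print(robot.ik(pt,q),robot.ik(at(-2,0,0),QD),robot.ik(at(-2,0,140),QD))
robot.move_ptp(pt+b*95,q)
st(robot.move_linear(pt,vel=90,force_limit=8))
robot.gripper_to(40,effort=70);st("grip")
robot.move_linear(pt+[0,0,170],vel=170);st("up")
robot.move_ptp(at(-2,0,140),QD);st()
robot.move_linear(at(-2,0,75),vel=120);st("hover")
for n in("scene","side","wrist"):
    im=robot.get_image(n);cv2.imwrite(f"pics/h_{n}.png",im["pixels"])
    print(n,robot.look_for(n,"handset")[:1],robot.look_for(n,"dock")[:1])
a=cv2.imread("pics/h_scene.png")[120:260,240:380];b=cv2.imread("pics/h_side.png")[200:380,190:330];w=cv2.imread("pics/h_wrist.png")
cv2.imwrite("pics/h.png",np.hstack([cv2.resize(a,(400,400),interpolation=2),cv2.resize(b,(311,400),interpolation=2)]))
E
python3 p3.py
```

```text
[-1.16377113  0.36576406  1.78874132  0.5147894   1.03060245 -0.236744  ] [-0.11116452  0.57236544  1.25974751 -0.01376629  1.39570577  1.41761469] [-0.09675077  0.65733275  0.82133098 -0.01251222  1.74931081  1.42735592]
16.4 [ 444.9 -374.6  115.3] F [1.5 0.5 0.7] w 85.1 g 0.0 False
16.8 [ 444.9 -374.2  115.4] F [-0.6  1.1  4.8] w 49.2 g 71.9 grip
18.0 [ 444.4 -373.5  283.4] F [-0.4  1.2 -1.7] w 49.0 g 72.2 up
19.8 [732.4  34.2 271.1] F [-0.3 -0.3 -2. ] w 49.2 g 72.2
20.5 [700.2  33.6 215.2] F [ 0.   0.  -1.7] w 49.4 g 73.6 hover
scene [{'bbox': [316.3, 130.2, 349.6, 188.7], 'p': 0.95}] [{'bbox': [292.2, 181.4, 340.3, 234.4], 'p': 0.86}]
side [{'bbox': [189.7, 208.5, 258.1, 292.8], 'p': 0.58}] [{'bbox': [225.0, 279.0, 302.8, 345.7], 'p': 0.62}]
wrist [{'bbox': [237.1, 274.5, 393.3, 357.5], 'p': 0.68}] [{'bbox': [266.2, 190.3, 359.9, 275.1], 'p': 0.7}]
```

View pics/h.png

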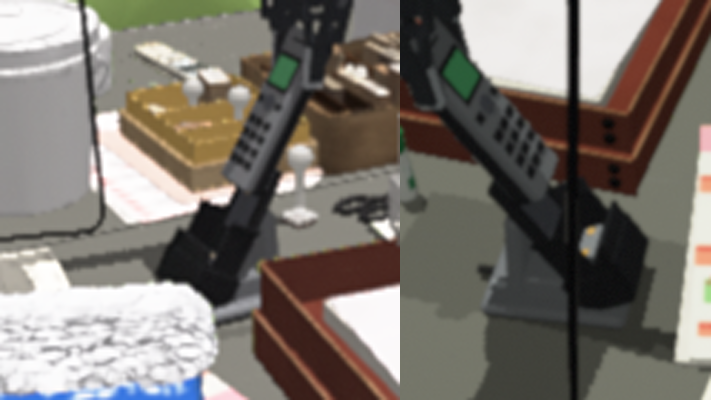

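The handset hovers parallel to the slope, just above the cheeks: its foot is at about (255,180) in the left panel and the dock mouth is below it. The picture budget is now used up, so I'll check the lateral fit by numbers and insert under force limits.

```bash
python3 - <<'E'
from h import *
im=robot.get_image("wrist");d=robot.outline_of("wrist","dock")[0]["pixels"];h=robot.outline_of("wrist","handset")[0]["pixels"]
S=lambda p:projf(im,RS.apply(np.array(p,float))+SEAT)
print("lip/cheek front pred",S([[-24,33,16],[-24,-33,16],[-24,33,0],[-24,-33,0]]).round(1).tolist())
print("handset foot face pred",S([[-16,25,75],[-16,-25,75]]).round(1).tolist())
for n,m in(("dock",d),("hs",h)):
    for r in range(195,355,8):
        c=np.flatnonzero(m[r]); 
        if len(c):print(n,r,c[0],c[-1],end="; ")
E
```

```text
lip/cheek front pred [[276.3, 336.5], [350.8, 336.5], [278.1, 335.2], [349.1, 335.2]]
handset foot face pred [[279.0, 332.1], [347.7, 332.1]]
dock 195 310 317; dock 203 270 356; dock 211 267 359; dock 219 267 359; dock 227 267 360; dock 235 268 359; dock 243 268 359; dock 251 268 358; dock 259 268 358; dock 267 270 358; hs 275 250 379; hs 283 240 390; hs 291 236 392; hs 299 235 394; hs 307 237 393; hs 315 241 389; hs 323 239 391; hs 331 237 393; hs 339 236 394; hs 347 238 392;
```

```bash
python3 - <<'E'
from h import *
im=robot.get_image("wrist")
D=lambda p:projf(im,Rn.from_euler('z',DK[2]).apply(np.array(p,float))+[DK[0],DK[1],0])
for x in(20,50,80):print(D([[x,45,8],[x,-45,8]]).round(1).tolist(),D([[x,30,147-(80-x)*1.5],[x,-30,147-(80-x)*1.5]]).round(1).tolist())
R=np.array(im["R"]);print(-R.T@np.array(im["t"]))
E
```

```text
[[269.4, 270.5], [357.9, 270.5]] [[280.0, 293.1], [347.1, 293.1]]
[[268.1, 242.8], [359.2, 242.8]] [[273.5, 285.8], [353.3, 285.8]]
[[266.8, 213.6], [360.3, 213.5]] [[263.9, 275.0], [362.4, 275.0]]
[778.10043284  37.13070576 351.1402193 ]
```

The predicted and observed dock edges agree to within 1 px, so y and yaw are good. Inserting now.

```bash
cat > p4.py <<'E'
from h import *
def seatpos():
    s=st();return RS.inv().apply(s["tool_pos"]-at(0,0,0))
print(robot.move_linear(at(-2,0,25),vel=60,force_limit=10),seatpos().round(2))
print(robot.move_linear(at(-1.5,0,12),vel=40,force_limit=10),seatpos().round(2))
print(robot.move_linear(at(-1,0,-5),vel=15,force_limit=25),seatpos().round(2))
E
python3 p4.py
```

```text
22.1 [675.5  33.2 172. ] F [-0.1  0.  -1.1] w 49.4 g 73.6
False [-1.87 -0.04 25.62]
22.6 [668.3  33.1 159.5] F [-1.4 -0.2 -1.6] w 49.6 g 73.6
False [-1.79  0.11 11.19]
23.9 [661.4  32.5 147.7] F [-4.7 -0.1 14.3] w 49.5 g 75.4
False [-1.86 -0.11 -2.47]
```

```bash
cat > p5.py <<'E'
from p4 import seatpos
E
sed -i '/^print/d' p4.py
python3 - <<'E'
from p4 import *
for z in(-6,-8,-10,-12):
    print(z,robot.move_linear(at(-1,0,z),vel=15,force_limit=30),seatpos().round(2))
    if abs(robot.state()["force"][2])>40:break
E
```

```text
24.1 [661.4  32.6 147.6] F [-4.6  0.6 16.7] w 49.1 g 75.6
-6 False [-1.84 -0.07 -2.52]
24.4 [661.5  32.5 147.5] F [-4.3 -0.1 23.1] w 49.5 g 76.3
-8 False [-1.78 -0.11 -2.59]
24.7 [661.6  32.6 147.4] F [-4.6  1.6 27.6] w 49.4 g 77.1
-10 False [-1.57 -0.1  -2.59]
25.0 [661.7  32.6 147.4] F [-3.1  1.8 33.4] w 49.2 g 77.7
-12 False [-1.53 -0.11 -2.62]
```

```bash
python3 - <<'E'
from p4 import *
robot.move_linear(at(-1.5,0,-4),vel=30)
print(robot.move_linear(at(5,0,-4),vel=15,force_limit=8),seatpos().round(2))
p=np.array(robot.state()["tool_pos"])
robot.gripper_to(85);st("open")
b=-Rn.from_quat(QD).apply([0,0,1])
robot.move_linear(p+b*110,vel=120);st()
im=robot.get_image("wrist");o=robot.outline_of("wrist","handset");print([(x["p"],x["bbox"]) for x in o[:1]])
m=o[0]["pixels"]
def sil(v):  # x,y foot offset in seat, z along, pitch, roll(about seat x)
    Rr=RS*Rn.from_euler('yx',v[3:5])
    A=np.zeros((1920,2560),np.uint8)
    for P in (box(-14,14,-25,25,0,160),):
        u=projf(im,Rr.apply(P)+SEAT+RS.apply(v[:3]));cv2.fillConvexPoly(A,cv2.convexHull(np.round((u+.5)*4).astype(np.int32)),1)
    return A
M=cv2.resize(m.astype(np.uint8),None,fx=4,fy=4,interpolation=0)
for z in(-3,0,5,10):
    A=sil([0,0,z,0,0]);print(z,round((A&M).sum()/(A|M).sum(),3),end=" ")
A=sil([0,0,0,0,0]);ys,xs=np.nonzero(A);print("pred bbox",xs.min()/4,ys.min()/4,xs.max()/4,ys.max()/4)
for n in("scene","side"):
    i2=robot.get_image(n);c=[proj(i2,RS.apply(P)+SEAT) for P in box(-14,14,-25,25,0,160)];c=np.array(c)
    print(n,"pred",c.min(0).round(1),c.max(0).round(1),robot.look_for(n,"handset")[:1])
E
```

```text
25.6 [661.5  32.6 147.6] F [-1.5 -0.2  5.2] w 49.3 g 74.1
True [-1.78 -0.08 -2.49]
26.1 [660.6  32.7 147.5] F [0.2 0.2 0. ] w 85.0 g 0.0 open
27.2 [670.6  33.  256.2] F [-0.9 -0.8 -0.2] w 85.1 g 0.0
[(0.79, [274.7, 210.4, 356.9, 276.5])]
-3 0.878 0 0.854 5 0.808 10 0.765 pred bbox 269.25 206.75 357.5 276.75
scene pred [304.8 153. ] [346.2 214.5] [{'bbox': [306.9, 156.8, 343.1, 208.6], 'p': 0.59}]
side pred [213.2 238. ] [285.5 321.5] [{'bbox': [213.8, 240.2, 281.6, 317.8], 'p': 0.76}]
```

Released, with the handset seated as predicted. To make sure it's flush, I'll press on the head along the slope with the fingers shut, keeping clear of the antenna.

```bash
python3 - <<'E'
from p4 import *
T=RH*Rn.from_matrix(np.c_[[0,0,1],[0,1,0],[-1,0,0]]);  # tool z=-x_h, y=y_h
q=T.as_quat();assert np.linalg.det(T.as_matrix())>0
P=lambda x,y,z:SEAT+RS.apply([x,y,z])
print(robot.ik(P(-1,8,215),q),robot.ik(P(-1,8,155),q))
robot.gripper_to(0,effort=40)
robot.move_ptp(P(-1,8,215),q)
loc=lambda:RS.inv().apply(st()["tool_pos"]-SEAT).round(2)
print(robot.move_linear(P(-1,8,150),vel=30,force_limit=5),loc())
print(robot.move_linear(P(-1,8,140),vel=15,force_limit=30),loc())
robot.move_linear(P(-1,8,215),vel=100)
robot.move_ptp([560,30,380],dn(np.pi/2).as_quat());st()
im=robot.get_image("wrist");o=robot.look_for("wrist","handset");print(o[:1],[(l,robot.look_for("wrist",l)[:1]) for l in("contact_shoe","dock")])
u=projf(im,RS.apply(box(-14,14,-25,25,0,160))+SEAT);print(u.min(0),u.max(0))
cv2.imwrite("pics/end.png",im["pixels"])
E
```

```text
[-0.06797884  1.00726008  0.33401357 -0.07703559  2.31967149  1.42034706] [-0.07195706  0.9141749   0.64311268 -0.06779943  2.10393325  1.43489575]
30.6 [681.2  41.6 190.9] F [2.6 1.4 5.5] w 0.2 g 2.9
True [ -1.01   8.04 159.82]
31.2 [680.9  41.5 191.1] F [3.  0.3 6. ] w -0.1 g 3.7
True [ -1.36   7.97 159.86]
33.3 [560.1  29.9 379.5] F [ 1.4 -0.1  0.3] w 0.1 g 0.0
[{'bbox': [341.4, 179.2, 460.3, 237.8], 'p': 0.82}] [('contact_shoe', [{'bbox': [338.3, 175.8, 462.0, 238.2], 'p': 0.56}]), ('dock', [{'bbox': [315.3, 157.0, 420.2, 230.9], 'p': 0.78}])]
[337.70098747 174.81289637] [453.48256992 240.87553432]
```

```bash
python3 -c "
from h import *
robot.dwell(0.5);st();print(robot.job_done())"
```

```text
34.0 [560.   30.  380.1] F [ 0.1 -0.2  0.7] w -0.2 g 0.0
the job is handed in; nothing more can be done
None
```

The handset is back on its dock, head up with the keypad to the front. I pressed it to a hard stop at about 33 N, and its top then measured 159.9 mm up the slope against 160 mm when fully seated. The job was handed in at 34 s with the arm clear; I had no direct reading of the contact shoe and did not re-check the bystanders.

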